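Find the full tea caddy by its weight and put it on the tray

ROBOT

A 7-joint arm with a two-finger parallel gripper is mounted at the origin on the work surface. World frame = base frame: x ahead of the robot, y to its left, z up, the work surface at z = 0. Lengths are in m, angles in rad, forces in N, time in s.
With the tool pointing down it reaches from about 0.35 to 0.775 m from the base axis. Payload 3.1 kg.
Tool frame: the origin (TCP) lies at the very end of the fingers, on their centre line; the grasp point (between the pads) lies behind it (tcp_to_grasp is the x of the grasp point in the tool frame, in m); x points along the fingers, y is the direction in which the jaws open and shut, and the axes are right-handed (so a half turn about x gives the same grasp; the last joint's range is limited). The gripper opens to 85 mm and grips with 20 to 120 N. Pads are 22 mm wide; open, the fingers measure 114 mm over their backs; the gripper's body (76 mm by 85 mm) begins 54 mm behind the grasp point. The pads swing forward as they close: fully open they stand 13 mm farther back than shut.
Start: joints at [-1.154, 0.311, 0.014, 1.512, -0.004, 1.319, -0.027], TCP at [0.244, 0.493, 0.231] pointing down, gripper open.
Joint ranges: [-2.7, 2.7], [-0.3, 1.91], [-1.27, 1.3], [0.12, 2.57], [-1.44, 4.58], [0.2, 2.03], [-3.05, 3.05]. Speed limits (rad/s): [2.79, 2.79, 3.14, 3.14, 3.14, 3.14, 3.14].

INTERFACE

Orientations are given as a unit quaternion [w, x, y, z].
In Python, from rig import * gives the robot as it stands. The module is installed in compiled form; this text tells all that it offers.
- The arm moves only by the tool play_rows, never from a script. Its argument "increments" is text: rows parted by semicolons, each of 4 numbers parted by spaces: the shift along the tool's x, y, z in cm, then the turn about the tool's x in rad. In form: tx ty tz turn; .... A call has 1 to 10 rows; each row is the pose to reach, as a shift and turn from the pose measured when the call began, along the tool's axes at that moment; what a row does not reach only later rows make up. A row lasts 1/8 s, in which the tool goes at most 62.5 mm and 10.7 degrees, less where a joint would pass 70% of its speed; a pose out of reach is approached as far as the arm can. A call with a gripper value outside its range is refused whole. "gripper" is the finger opening in cm, from 0 to 8.54, set as the call begins (left out, the last holds). The fingers move at their own pace and stop on an object; the grip force is fixed at half the most. Time passes only in rows, so rows that repeat a pose let the fingers close. It gives the time, the measured TCP pose, the force and the opening at its end, in the units of the state.
- sense(): the state, without advancing time (a new reading comes with each control period).
- capture(name): name is "side" or "top"; returns a dict with "image" (480x640x3 uint8, blue, green, red), "fx", "fy", "cx", "cy" (pixels), "extrinsics" (4x4, takes a point from world to camera coordinates). Camera axes: x right, y up, looking along -z (the intrinsics and any distortion apply to the point x, -y, -z); pixel columns grow to the right and rows downward; lengths in m; the calibration is good to about 2 mm. A picture is of the moment at which its call begins. There is no depth.
- sign_off(): hands the job in, once; it reports no verdict.
The state is a dict: "time": time; "joint_positions": joint angles; "joint_velocities": joint speeds; "tau": joint torques, N m; "eef_pos": TCP position; "eef_rot": TCP orientation; "contact_force": force on the tool from outside, world axes, zero at the start; "wrist_torque": the same for the moment, N m; "grip_width": finger opening in m.
Only numpy, scipy, OpenCV 4.12 (cv2) and the standard library are available. Lean on these libraries where they do the work, as an engineer would, in place of code of your own. Each camera call takes 0.05 s, during which the arm holds its last target.

TASK

Only one of the three lidded caddies has a full tin of tea inside; the other two are empty and much lighter, so find the full one by hefting. Carry it by its swinging handle and set it down gently, upright, in the middle of the free half of the tea tray. Lift caddies by their handles only, never drop or tip one, leave the empty ones standing where they were, and leave the mug, bowl and jam jar alone.

Things in the scene. Friction and masses are not known exactly. Their poses are not given: they have to be found in the camera images.
- caddy_a: Of three like caddies, the one on the right of the tray (-y): white enamel cylinder, 90 mm across, closed lid 94 mm across, lid top at 111 mm. Origin: centre of its underside, z up. Handle hinged on ears 88 mm up, at its own y = +-52 mm. Empty about 0.28 kg, full about 0.7 kg; neither looks, name nor place tells which is full.
- handle_a: Swinging bail of caddy_a, 5 mm wire, 104 mm wide. Origin: middle of its hinge axis (its y); its z points to the middle of the wooden grip, a round bar 14 mm thick, 50 mm long along y, 75 mm from the origin. Upright when its z is up; starts leaning up to 0.9 rad either way (stops at 1.1), stays where put (light friction).
- caddy_b: Of three like caddies, the near one of two on the left (+y): white enamel cylinder, 90 mm across, closed lid 94 mm across, lid top at 111 mm. Origin: centre of its underside, z up. Handle hinged on ears 88 mm up, at its own y = +-52 mm. Empty about 0.28 kg, full about 0.7 kg; neither looks, name nor place tells which is full.
- handle_b: Swinging bail of caddy_b, 5 mm wire, 104 mm wide. Origin: middle of its hinge axis (its y); its z points to the middle of the wooden grip, a round bar 14 mm thick, 50 mm long along y, 75 mm from the origin. Upright when its z is up; starts leaning up to 0.9 rad either way (stops at 1.1), stays where put (light friction).
- caddy_c: Of three like caddies, the far one of two on the left (+y): white enamel cylinder, 90 mm across, closed lid 94 mm across, lid top at 111 mm. Origin: centre of its underside, z up. Handle hinged on ears 88 mm up, at its own y = +-52 mm. Empty about 0.28 kg, full about 0.7 kg; neither looks, name nor place tells which is full.
- handle_c: Swinging bail of caddy_c, 5 mm wire, 104 mm wide. Origin: middle of its hinge axis (its y); its z points to the middle of the wooden grip, a round bar 14 mm thick, 50 mm long along y, 75 mm from the origin. Upright when its z is up; starts leaning up to 0.9 rad either way (stops at 1.1), stays where put (light friction).
- tray: Wooden tea tray, fixed, 310 (x) by 200 (y) by 20 mm, lip 8 mm thick, floor 8 mm above the table (the lip stands 12 mm above the floor). Origin: centre of its underside, long side along its x.
- tray_space (a point): Middle of the free half of the tray (nearer the robot), on its floor. The other half holds the mug and the bowl.
- mug: White mug, 76 mm across, 85 mm tall, standing in the far half of the tray; origin under its centre. Leave alone.
- bowl: Blue sugar bowl, 80 mm across, 45 mm tall, beside the mug on the tray; origin under its centre. Leave alone.
- jar: Amber jam jar, 64 mm across, 95 mm tall, on the worktop beyond the right-hand caddy; origin under its centre. Leave alone.

How it is judged:
On the way:
1. a caddy is lifted clear of the worktop by its handle (((height (world z) of caddy_a above 0.02 m and contact force between the fingers and handle_a above 0.5 N) or (height (world z) of caddy_b above 0.02 m and contact force between the fingers and handle_b above 0.5 N) or (height (world z) of caddy_c above 0.02 m and contact force between the fingers and handle_c above 0.5 N))), for 0.2 s.
At the end, for the whole second after the job is handed in: The heavy caddy stands flat on the tray floor (its weight, over 4.8 N, rests on the tray; an empty one gives about 3 N), its centre within 45 mm of tray_space, tilted under 0.06 rad and at rest; the two light caddies stand upright and at rest within 50 mm of where they started (((contact force between caddy_a and tray above 4.8 N and horizontal distance between caddy_a and tray_space below 0.045 m and angle between each of caddy_a, caddy_b, caddy_c's own z axis and vertical below 0.06 rad and height (world z) of caddy_a below 0.012 m and linear speed of each of caddy_a, caddy_b, caddy_c below 0.02 m/s and distance of each of caddy_b, caddy_c from where it was at the start of the episode below 0.05 m) or (contact force between caddy_b and tray above 4.8 N and horizontal distance between caddy_b and tray_space below 0.045 m and angle between each of caddy_b, caddy_a, caddy_c's own z axis and vertical below 0.06 rad and height (world z) of caddy_b below 0.012 m and linear speed of each of caddy_b, caddy_a, caddy_c below 0.02 m/s and distance of each of caddy_a, caddy_c from where it was at the start of the episode below 0.05 m) or (contact force between caddy_c and tray above 4.8 N and horizontal distance between caddy_c and tray_space below 0.045 m and angle between each of caddy_c, caddy_a, caddy_b's own z axis and vertical below 0.06 rad and height (world z) of caddy_c below 0.012 m and linear speed of each of caddy_c, caddy_a, caddy_b below 0.02 m/s and distance of each of caddy_a, caddy_b from where it was at the start of the episode below 0.05 m))); the robot touches nothing.
It fails at once if a caddy is more than 30 mm up without the fingers on its handle (dropped, or lifted some other way) ((height (world z) of caddy_a above 0.03 m and contact force between the fingers and handle_a below 0.1 N) or (height (world z) of caddy_b above 0.03 m and contact force between the fingers and handle_b below 0.1 N) or (height (world z) of caddy_c above 0.03 m and contact force between the fingers and handle_c below 0.1 N)).
It fails at once if a caddy is tipped by more than 0.6 rad (angle between any of caddy_a, caddy_b, caddy_c's own z axis and vertical above 0.6 rad).
It fails at once if a caddy is banged down on the tray (over 50 N) (contact force between any of caddy_a, caddy_b, caddy_c and tray above 50 N).
It fails at once if mug, bowl or jar pushed more than 30 mm or tipped (distance of any of mug, bowl, jar from where it was at the start of the episode above 0.03 m or angle between any of mug, bowl, jar's own z axis and vertical above 0.5 rad).
It also fails if it takes over 72 s, if anything falls off the work surface, if the arm or the gripper's body presses on something with over 40 N, if the wrist force passes 120 N, or if a joint passes its speed limit or range.

## Working session

There is one attempt and no reset: what is moved stays moved. The work goes in short steps, Python scripts to look and compute and a tool call to move; the robot and the scene stay as the last step left them, time stands still between calls to the robot, and variables do not carry over. Pictures are saved under pics/ and viewed, and the job is handed in when it is done.

Besides the shell and the picture viewer there is one more tool, called as name(argument=value, ...) on one line, values as JSON. play_rows: Moves the arm, as the interface text tells. Its arguments: {"type":"object","properties":{"increments":{"type":"string"},"gripper":{"type":"number"}},"required":["increments"]}

```bash
mkdir -p pics
python3 - <<'E'
from rig import *
import cv2,json
import numpy as np
s=sense(); print(s)
for n in("side","top"):
    c=capture(n); cv2.imwrite(f"pics/{n}0.png",c["image"]); print(n,c["fx"],c["fy"],c["cx"],c["cy"],[k for k in c]); print(np.round(c["extrinsics"],4))
E
```

```text
{'time': 0.0, 'joint_positions': array([-1.15367249,  0.31173964,  0.01396993,  1.51306082, -0.00440569,
        1.31919113, -0.02717891]), 'joint_velocities': array([-2.82330326e-05,  6.24059503e-04,  4.74864338e-04,  1.18626042e-03,
        3.79722080e-04, -1.04584700e-03,  2.14058082e-04]), 'tau': array([ 1.36374517e-06, -3.79919386e+01,  1.45918750e-01, -2.30590779e+01,
        1.21643147e-02,  1.34899450e-02, -6.77286280e-06]), 'eef_pos': array([0.24324584, 0.49247312, 0.23021183]), 'eef_rot': array([ 0.68842866,  0.15993736,  0.68875084, -0.16158062]), 'contact_force': array([0.20709289, 0.1775303 , 0.10648243]), 'wrist_torque': array([-0.02726344, -0.01216193, -0.02623316]), 'grip_width': 0.08509030508206726}
side 538.5276778377656 538.5276778377656 317.4015334727585 244.84957673415758 ['image', 'fx', 'fy', 'cx', 'cy', 'extrinsics']
[[ 0.8091 -0.5876 -0.0085 -0.4553]
 [ 0.298   0.3979  0.8677 -0.2443]
 [-0.5065 -0.7046  0.497  -0.8357]
 [ 0.      0.      0.      1.    ]]
top 466.45192732018364 466.45192732018364 320.1104859210331 246.1481529874531 ['image', 'fx', 'fy', 'cx', 'cy', 'extrinsics']
[[ 0.0172 -0.9999 -0.0014 -0.0192]
 [ 0.9901  0.0168  0.1396 -0.5749]
 [-0.1396 -0.0038  0.9902 -0.8427]
 [ 0.      0.      0.      1.    ]]
```

View pics/side0.png

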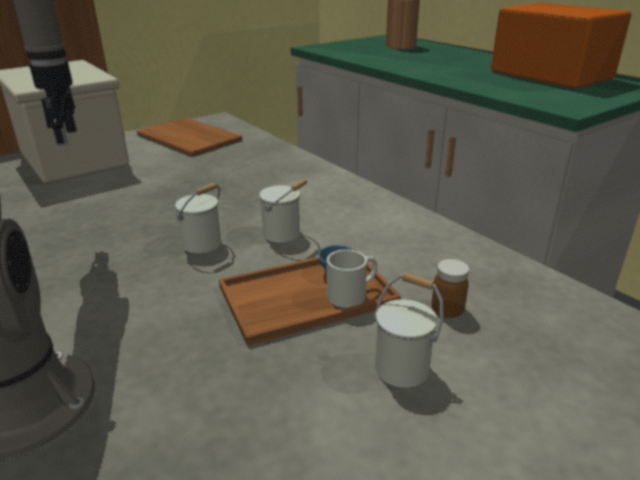

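View pics/top0.png

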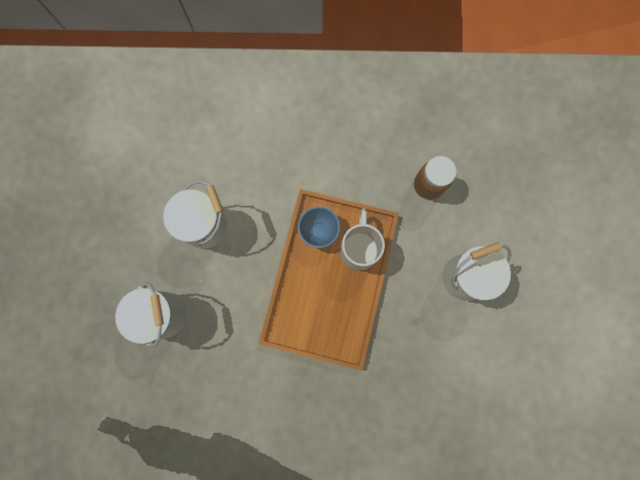

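The side view shows caddy B at (200,222), C at (280,213), A at (404,345), the tray around (305,295) with the mug and bowl, and the jar at (450,288). In the top view the grips are at about A (486,251), B (157,310) and C (214,198). The lids are at A (484,273), B (143,316) and C (191,216).

```bash
cat > h.py <<'E'
from rig import *
import cv2, numpy as np
def K(c): return np.array([[c["fx"],0,c["cx"]],[0,c["fy"],c["cy"]],[0,0,1]])
def P(c):
    return K(c)@np.diag([1,-1,-1])@np.asarray(c["extrinsics"])[:3]
def plane(c,uv,z):
    M=P(c); H=np.column_stack([M[:,0],M[:,1],M[:,2]*z+M[:,3]])
    q=np.linalg.solve(H,[uv[0],uv[1],1]); return np.array([q[0]/q[2],q[1]/q[2],z])
def proj(c,X):
    q=P(c)@np.append(X,1); return q[:2]/q[2]
def tri(c1,u1,c2,u2):
    X=cv2.triangulatePoints(P(c1),P(c2),np.array(u1,float),np.array(u2,float)).ravel(); return X[:3]/X[3]
def comps(mask,amin=40):
    n,l,st,ce=cv2.connectedComponentsWithStats(mask.astype(np.uint8))
    out=[]
    for i in range(1,n):
        if st[i,4]>=amin:
            ys,xs=np.where(l==i); pts=np.column_stack([xs,ys]).astype(np.float32)
            out.append((st[i,4],ce[i],cv2.minAreaRect(pts),pts))
    return out
def wood(img):
    h=cv2.cvtColor(img,cv2.COLOR_BGR2HSV); return (h[...,0]>5)&(h[...,0]<25)&(h[...,1]>110)&(h[...,2]>60)
def white(img):
    h=cv2.cvtColor(img,cv2.COLOR_BGR2HSV); return h
E
python3 - <<'E'
from h import *
for n in("side","top"):
    im=cv2.imread(f"pics/{n}0.png"); 
    for a,c,r,p in comps(wood(im)): print(n,a,np.round(c,1),np.round(r[0],1),np.round(r[1],1),round(r[2],1))
    h=cv2.cvtColor(im,cv2.COLOR_BGR2HSV)
    for p in ([(484,280),(143,316),(185,216),(340,380)] if n=="top" else [(404,320),(404,360),(200,205),(200,230),(280,195)]): print(p,h[p[1],p[0]])
im=cv2.imread("pics/top0.png")
rows=[]
for (u,v) in [(484,270),(143,310),(195,210)]:
    rows.append(cv2.resize(im[v-55:v+55,u-65:u+65],None,fx=4,fy=4,interpolation=cv2.INTER_CUBIC)[:, :])
cv2.imwrite("pics/crop.png",cv2.resize(np.hstack(rows),(800,226)))
E
```

```text
side 551 [94.2 39.4] [91.2 36. ] [72.6 17.7] 78.7
side 1333 [401.3  22.7] [402.5  23.5] [47. 31.] 90.0
side 9745 [559.6  41.8] [560.5  43.6] [133.7  83.5] 6.3
side 57 [17.1 58.4] [17.2 56.6] [19.1  6.5] 68.2
side 48 [299.4 101.6] [299.5 101. ] [26.   2.2] 87.6
side 467 [  6.8 127. ] [  4.8 124.1] [58.5 11.8] 73.5
side 2113 [187.8 135.1] [188.6 135.7] [98.7 34.3] 19.1
side 122 [429.  148.2] [428.9 149. ] [ 3.9 34.4] 6.0
side 133 [450.  156.2] [450.1 156.5] [ 4.2 35.5] 7.1
side 7450 [288.1 299.8] [305.6 292.8] [ 70.3 160.9] 75.1
side 135 [417.4 280. ] [417.1 280.3] [28.2  5.7] 16.7
side 529 [451.1 290.3] [449.  292.7] [32.6 28.9] 9.8
side 145 [390.2 294.7] [389.  293.6] [12.5 18.3] 72.6
(404, 320) [ 54  14 186]
(404, 360) [ 33  27 105]
(200, 205) [ 37  24 181]
(200, 230) [ 36  25 101]
(280, 195) [ 48  17 181]
top 21576 [408.6  28.7] [319.5  27. ] [ 54. 639.] 90.0
top 306 [424.5 184. ] [426.6 183.7] [31.3 24.2] 47.6
top 13576 [326.5 289.7] [329.6 278.9] [106.5 161.5] 14.0
(484, 280) [ 96   7 191]
(143, 316) [ 95   8 191]
(185, 216) [100   8 193]
(340, 380) [ 24  34 141]
```

View pics/crop.png

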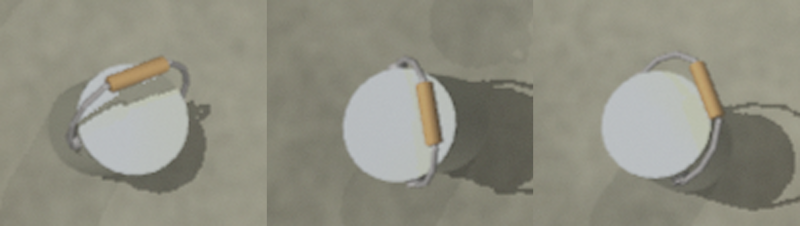

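```bash
cat > m.py <<'E'
from h import *
def grips(img,c,amin=25):
    h=cv2.cvtColor(img,cv2.COLOR_BGR2HSV); m=(h[...,0]>8)&(h[...,0]<22)&(h[...,1]>75)&(h[...,2]>90)
    return comps(m,amin)
def lids(img):
    h=cv2.cvtColor(img,cv2.COLOR_BGR2HSV); m=(h[...,1]<27)&(h[...,2]>172)
    m=cv2.morphologyEx(m.astype(np.uint8),cv2.MORPH_OPEN,np.ones((3,3),np.uint8))
    m=cv2.morphologyEx(m,cv2.MORPH_CLOSE,cv2.getStructuringElement(cv2.MORPH_ELLIPSE,(9,9)))
    return comps(m,300)
E
python3 - <<'E'
from m import *
C={n:capture(n) for n in("side","top")}
for n in C:
    im=C[n]["image"]
    for a,c,r,p in grips(im,0):
        if a<400: print(n,a,np.round(c,1),np.round(r[0],1),np.round(r[1],1),round(r[2],1))
for a,c,r,p in lids(C["top"]["image"]):
    cc,rad=cv2.minEnclosingCircle(p); X=plane(C["top"],cc,0.111); e=plane(C["top"],(cc[0]+rad,cc[1]),.111)
    print("lid",a,np.round(cc,1),round(rad,1),np.round(X,4),"rad_m",np.round(np.linalg.norm(e-X),4), np.round(plane(C["top"],c,.111),4))
E
```

```text
side 25 [494.1  41.8] [494.1  41. ] [ 1.3 18.1] 5.7
side 55 [299.  183.1] [299.1 183.1] [ 3.6 14.4] 56.3
side 73 [205.9 187. ] [205.8 187.1] [ 3.7 19.3] 68.2
side 28 [369.  265.5] [369.  265.5] [7.8 3.5] 45.0
side 58 [381.1 278. ] [381.2 277.8] [15.6  3.5] 45.0
side 240 [417.5 279.8] [417.6 280. ] [31.6  8.7] 15.4
side 153 [373.6 284.9] [374.3 284.1] [18.3 12. ] 6.7
side 135 [390.6 294.5] [389.1 293. ] [13.2 18.3] 69.4
side 73 [371.4 294.8] [371.5 294. ] [ 7.8 10.6] 45.0
top 180 [427.5 181.2] [429.9 180.3] [31.2 16.8] 49.0
top 209 [214.  198.3] [214.1 198.4] [28.6  7.2] 68.2
top 228 [486.  250.5] [486.  250.4] [ 7.8 30.5] 68.2
top 227 [156.6 309.6] [156.6 309.7] [30.2  7.5] 80.0
lid 685 [440.5 170. ] 15.0 [ 0.7057 -0.2216  0.111 ] rad_m 0.0268 [ 0.7054 -0.2215  0.111 ]
lid 2106 [188.6 214.4] 26.7 [0.6177 0.2224 0.111 ] rad_m 0.0469 [0.6162 0.2217 0.111 ]
lid 1666 [483.3 272.6] 27.1 [ 0.5239 -0.292   0.111 ] rad_m 0.0467 [ 0.5153 -0.2928  0.111 ]
lid 1949 [142.4 315.6] 27.8 [0.4405 0.2914 0.111 ] rad_m 0.0474 [0.4391 0.2962 0.111 ]
```

```bash
cat > g.py <<'E'
from m import *
C={n:capture(n) for n in("side","top")}
G={"A":((417.5,279.9),(486,250.5),68.2,(.5239,-.292)),"B":((205.9,187),(156.6,309.6),80,(.4405,.2914)),"C":((299,183.1),(214,198.3),68.2,(.6177,.2224))}
for k,(s,t,ang,lid) in G.items():
    X=tri(C["side"],s,C["top"],t); rp=np.linalg.norm(proj(C["top"],X)-t)
    r=[r for a,c,r,p in grips(C["top"]["image"],0) if np.hypot(*(c-t))<2][0]
    (w,h),a=r[1],np.radians(r[2]); d=np.array([np.cos(a),np.sin(a)]) if w>h else np.array([-np.sin(a),np.cos(a)])
    L=max(w,h)/2; e1=plane(C["top"],np.array(r[0])+L*d,X[2]); e2=plane(C["top"],np.array(r[0])-L*d,X[2])
    v=(e1-e2)[:2]; v*=np.sign(v[1]); yaw=np.arctan2(-v[0],v[1]) # y-axis=( -sin yaw, cos yaw)
    yh=v/np.linalg.norm(v); xh=np.array([yh[1],-yh[0]]); d=X[:2]-np.array(lid)
    print(k,"grip",np.round(X,4),"reproj",round(rp,2),"len",round(np.linalg.norm(v),4),"yaw",round(yaw,3),"offs x,y",np.round([d@xh,d@yh],4),"r75:",round(np.hypot(d@xh,X[2]-.088),4),"lean",round(np.arctan2(d@xh,X[2]-.088),3))
h=cv2.cvtColor(C["top"]["image"],cv2.COLOR_BGR2HSV)
r=[r for a,c,r,p in comps(wood(C["top"]["image"])) if 10000<a<20000][0]
bp=cv2.boxPoints(r); q=[plane(C["top"],b,0.02) for b in bp]; print("tray",np.round(q,4)); print([round(float(np.linalg.norm(q[i]-q[i-1])),4) for i in range(4)]); q=np.array(q); c=q.mean(0); print(c)
f=sorted(q,key=lambda p:p[0]); near=(f[0]+f[1])/2; print("near mid",near,"space est",c+(near-c)*.5)
E
python3 g.py
```

```text
A grip [ 0.555  -0.2807  0.1569] reproj 0.85 len 0.0508 yaw 0.384 offs x,y [ 0.0331 -0.0012] r75: 0.0764 lean 0.447
B grip [0.4504 0.2527 0.1552] reproj 0.43 len 0.0488 yaw -1.33 offs x,y [0.04   0.0004] r75: 0.0782 lean 0.537
C grip [0.6388 0.172  0.1432] reproj 0.48 len 0.0501 yaw -1.154 offs x,y [ 0.0547 -0.0011] r75: 0.0777 lean 0.781
tray [[ 0.3895  0.1036  0.02  ]
 [ 0.6938  0.0371  0.02  ]
 [ 0.6452 -0.1661  0.02  ]
 [ 0.3455 -0.0909  0.02  ]]
[0.1994, 0.3115, 0.209, 0.309]
[ 0.51849754 -0.02907125  0.02      ]
near mid [0.36749453 0.00634392 0.02      ] space est [ 0.44299603 -0.01136366  0.02      ]
```

```bash
cat > go.py <<'E'
import sys
from h import *
from scipy.spatial.transform import Rotation as R
def rot(s): q=s["eef_rot"]; return R.from_quat([q[1],q[2],q[3],q[0]]).as_matrix()
def rel(xyz,yaw=None):
    s=sense(); M=rot(s); d=M.T@(np.array(xyz)-s["eef_pos"])*100
    t=0
    if yaw is not None:
        # tool y to lie along +-caddy x; turn about tool x
        a=M.T@np.array([np.cos(yaw),np.sin(yaw),0]); t=np.arctan2(a[2],a[1]); t=(t+np.pi/2)%np.pi-np.pi/2
    print("shift cm",np.round(d,2),"turn",round(t,3),"j7",round(s["joint_positions"][6],3),"pos",np.round(s["eef_pos"],4))
E
python3 - <<'E'
import rig
print({k:v for k,v in vars(rig).items() if not k.startswith('_') and isinstance(v,(int,float,list,dict,tuple))})
from go import *
print(np.round(rot(sense()),3))
try: print(tcp_to_grasp)
except Exception as e: print(e)
rel([.4504,.2527,.24],-1.33)
rel([.4504,.2527,.155],-1.33)
E
```

```text
{'tcp_to_grasp': -0.0187}
[[-0.     0.443  0.897]
 [-0.001  0.897 -0.443]
 [-1.    -0.001  0.   ]]
-0.0187
shift cm [ -0.9  -12.38  29.19] turn -0.699 j7 -0.027 pos [0.2434 0.4929 0.2309]
shift cm [  7.6  -12.37  29.19] turn -0.699 j7 -0.027 pos [0.2434 0.4929 0.2309]
```

play_rows(increments="-0.9 -3 7.3 -0.175; -0.9 -6.2 14.6 -0.35; -0.9 -9.3 21.9 -0.525; -0.9 -12.4 29.2 -0.7; -0.9 -12.4 29.2 -0.7; -0.9 -12.4 29.2 -0.7; -0.9 -12.4 29.2 -0.7", gripper=4.5)

```text
time: 1.18
eef_pos: [0.4521, 0.2496, 0.24]
eef_rot: [0.702, -0.083, 0.702, 0.082]
contact_force: [0.1, 0.7, -0.3]
grip_width: 0.0453
```

Run:
```python
from go import *
s=sense();print(s["time"],s["grip_width"],s["contact_force"]);print(np.round(rot(s),3))
rel([.4504,.2527,.1552-.0187],-1.33)
# push end: bar upright at lid centre
rel([.4405,.2914,.163-.0187],-1.33)
```

```text
1.175 0.04525537910359096 [ 0.09417881  0.73687459 -0.2729215 ]
[[ 0.    -0.233  0.973]
 [-0.002  0.973  0.233]
 [-1.    -0.002 -0.   ]]
shift cm [10.35  0.36 -0.09] turn -0.006 j7 1.292 pos [0.4521 0.2496 0.24  ]
shift cm [ 9.56  4.35 -0.15] turn -0.006 j7 1.292 pos [0.4521 0.2496 0.24  ]
```

play_rows(increments="5 0.4 -0.1 0; 9 0.4 -0.1 0; 10.3 0.4 -0.1 0; 10.3 0.4 -0.1 0; 10.2 1.5 -0.1 0; 10 2.6 -0.1 0; 9.8 3.8 -0.1 0; 9.6 4.9 -0.1 0; 9.6 5.8 -0.1 0; 9.6 5.8 -0.1 0")

```text
time: 2.42
eef_pos: [0.437, 0.3069, 0.1437]
eef_rot: [0.702, -0.084, 0.702, 0.083]
contact_force: [0.5, 0.5, 0.0]
grip_width: 0.0454
```

play_rows(increments="0 -0.8 0 0; 0 -1.4 0 0; 0 -1.4 0 0; 0 -1.4 0 0")

```text
time: 2.92
eef_pos: [0.4403, 0.2931, 0.1438]
eef_rot: [0.702, -0.084, 0.702, 0.083]
contact_force: [-0.3, -0.3, -0.5]
grip_width: 0.045
```

```bash
cat > look.py <<'E'
import sys
from go import *
for n in ("side","top"):
    c=capture(n); cv2.imwrite(f"pics/{n}_{sys.argv[1]}.png",c["image"])
s=sense(); print(round(s["time"],2),np.round(s["eef_pos"],4),np.round(s["contact_force"],2),s["grip_width"],np.round(s["wrist_torque"],3))
E
python3 look.py b1
python3 - <<'E'
import cv2,numpy as np
a=cv2.imread("pics/side_b1.png")[120:300,120:360];b=cv2.imread("pics/top_b1.png")[230:400,80:307]
cv2.imwrite("pics/b1c.png",np.hstack([cv2.resize(a,(400,300)),cv2.resize(b,(400,300))]))
E
```

```text
3.02 [0.4402 0.2935 0.1438] [-0.25  0.74  0.01] 0.045099914414530866 [ 0.032  0.011 -0.046]
```

View pics/b1c.png

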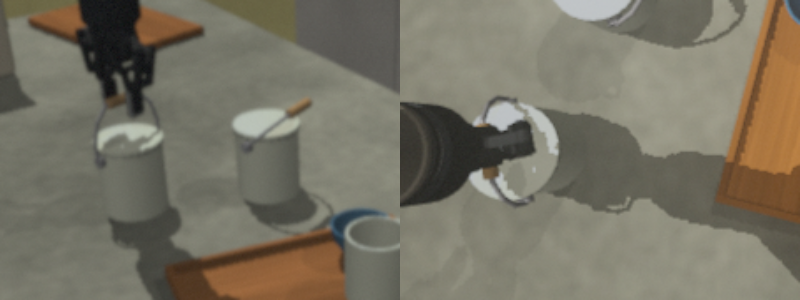

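The left crop shows B's bail roughly upright between the open fingers, and the right crop shows its bar crossing under the gripper near the lid centre. Closing now.

play_rows(increments="0 0 0 0; 0 0 0 0; 0 0 0 0; 0 0 0 0; 0 0 0 0; 0 0 0 0", gripper=0.5)

```text
time: 3.78
eef_pos: [0.4401, 0.2936, 0.1439]
eef_rot: [0.702, -0.084, 0.702, 0.083]
contact_force: [-1.2, -0.1, 2.6]
grip_width: 0.012
```

play_rows(increments="-0.3 0 0 0; -0.6 0 0 0; -0.9 0 0 0; -1.2 0 0 0; -1.5 0 0 0; -1.5 0 0 0; -1.5 0 0 0; -1.5 0 0 0; -1.5 0 0 0")

```text
time: 4.9
eef_pos: [0.44, 0.2936, 0.1588]
eef_rot: [0.702, -0.084, 0.702, 0.083]
contact_force: [-0.6, -0.3, -2.3]
grip_width: 0.0123
```

```bash
python3 look.py b2;python3 - <<'E'
import cv2,numpy as np
a=cv2.imread("pics/side_b2.png")[120:300,120:360];b=cv2.imread("pics/top_b2.png")[230:400,80:307]
cv2.imwrite("pics/b2c.png",np.hstack([cv2.resize(a,(400,300)),cv2.resize(b,(400,300))]))
E
```

```text
5.0 [0.4401 0.2936 0.1589] [-0.41  0.01 -2.59] 0.01203651474569062 [-0.012 -0.04  -0.009]
```

View pics/b2c.png

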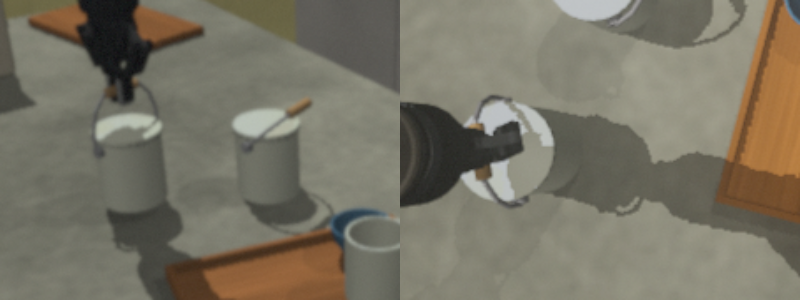

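B is lifted about 15 mm (a gap shows under it) and reads 2.6 N, so it is empty. I'll set it back.

play_rows(increments="0.4 0 0 0; 0.8 0 0 0; 1.1 0 0 0; 1.4 0 0 0; 1.5 0 0 0; 1.5 0 0 0; 1.5 0 0 0")

```text
time: 5.88
eef_pos: [0.4401, 0.2936, 0.144]
eef_rot: [0.702, -0.084, 0.702, 0.083]
contact_force: [-0.2, -1.0, -1.2]
grip_width: 0.0121
```

play_rows(increments="0 0 0 0; 0 0 0 0; 0 0 0 0; 0 0 0 0; -2 0 0 0; -4 0 0 0; -7 0 0 0; -9 0 0 0; -9 0 0 0", gripper=4.5)

```text
time: 7.0
eef_pos: [0.4412, 0.2944, 0.2358]
eef_rot: [0.703, -0.083, 0.701, 0.084]
contact_force: [1.4, 0.5, 0.2]
grip_width: 0.0447
```

Run:
```python
from go import *
rel([.6388,.172,.235],-1.154)
rel([.6388,.172,.1432-.0187],-1.154)
rel([.6177,.2224,.163-.0187],-1.154)
```

```text
shift cm [  0.12 -16.53  16.33] turn -0.18 j7 1.21 pos [0.4412 0.2944 0.2358]
shift cm [ 11.17 -16.54  16.29] turn -0.18 j7 1.21 pos [0.4412 0.2944 0.2358]
shift cm [  9.19 -11.15  15.43] turn -0.18 j7 1.21 pos [0.4412 0.2944 0.2358]
```

play_rows(increments="0.1 -4.1 4.1 -0.09; 0.1 -8.2 8.2 -0.18; 0.1 -12.4 12.3 -0.18; 0.1 -16.5 16.3 -0.18; 0.1 -16.5 16.3 -0.18; 0.1 -16.5 16.3 -0.18; 0.1 -16.5 16.3 -0.18")

```text
time: 7.88
eef_pos: [0.6371, 0.1743, 0.2349]
eef_rot: [0.692, -0.146, 0.691, 0.148]
contact_force: [0.9, 0.3, 0.1]
grip_width: 0.0452
```

```bash
python3 - <<'E'
from go import *
rel([.6388,.172,.1432-.0187],-1.154)
rel([.6177,.2224,.163-.0187],-1.154)
E
python3 look.py b3
```

```text
shift cm [11.04 -0.3   0.03] turn 0.003 j7 1.753 pos [0.6371 0.1743 0.2349]
shift cm [9.07 5.16 0.16] turn 0.003 j7 1.753 pos [0.6371 0.1743 0.2349]
7.97 [0.6374 0.174  0.2356] [0.28 0.2  0.38] 0.04523540532541309 [ 0.003  0.014 -0.018]
```

View pics/top_b3.png

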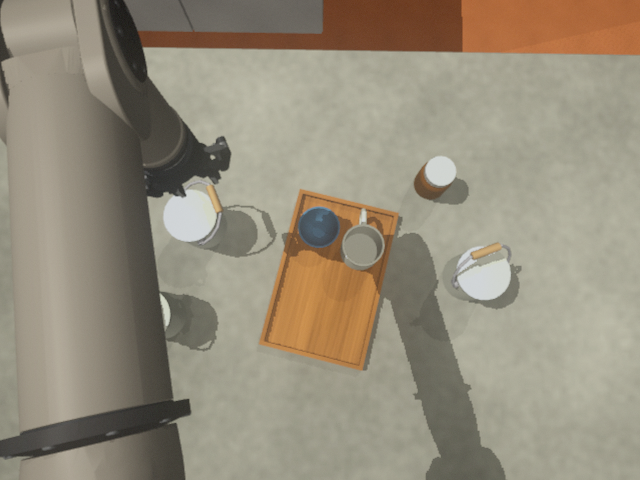

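The top view shows C's grip at (214,198) ahead of the fingers, and everything else is where it was. Descending on C.

play_rows(increments="5 -0.3 0 0; 9.5 -0.3 0 0; 11 -0.3 0 0; 11 -0.3 0 0; 10.5 1 0 0; 9.9 2.2 0.1 0; 9.5 3.5 0.1 0; 9.2 4.8 0.2 0; 9.1 6 0.2 0; 9.1 6.6 0.2 0")

```text
time: 9.22
eef_pos: [0.6116, 0.2372, 0.1443]
eef_rot: [0.692, -0.147, 0.69, 0.149]
contact_force: [-0.0, -0.6, -0.3]
grip_width: 0.045
```

Run:
```python
from go import *
rel([.6177,.2224,.163-.0187],-1.154)
```

```text
shift cm [-0.   -1.6  -0.05] turn 0.005 j7 1.655 pos [0.6116 0.2372 0.1443]
```

play_rows(increments="0 -0.8 0 0; 0 -1.5 0 0; 0 -1.5 0 0")

```text
time: 9.6
eef_pos: [0.6186, 0.2209, 0.1441]
eef_rot: [0.693, -0.146, 0.691, 0.147]
contact_force: [0.2, -0.7, 0.2]
grip_width: 0.0448
```

play_rows(increments="0 0 0 0; 0 0 0 0; 0 0 0 0; 0 0 0 0; 0 0 0 0; 0 0 0 0", gripper=0.5)

```text
time: 10.35
eef_pos: [0.6189, 0.2207, 0.1443]
eef_rot: [0.693, -0.146, 0.691, 0.147]
contact_force: [1.6, -1.5, 0.6]
grip_width: 0.012
```

play_rows(increments="-0.3 0 0 0; -0.6 0 0 0; -0.9 0 0 0; -1.2 0 0 0; -1.5 0 0 0; -1.5 0 0 0; -1.5 0 0 0; -1.5 0 0 0; -1.5 0 0 0")

```text
time: 11.48
eef_pos: [0.6188, 0.2206, 0.1592]
eef_rot: [0.693, -0.146, 0.691, 0.147]
contact_force: [-0.5, -0.1, -4.2]
grip_width: 0.0123
```

```bash
python3 look.py c2;python3 - <<'E'
import cv2,numpy as np
a=cv2.imread("pics/side_c2.png")[120:300,180:420];b=cv2.imread("pics/top_c2.png")[130:300,110:337]
cv2.imwrite("pics/c2c.png",np.hstack([cv2.resize(a,(400,300)),cv2.resize(b,(400,300))]))
E
```

```text
11.57 [0.6188 0.2207 0.1592] [-1.05 -0.33 -2.34] 0.01204946573813311 [0.008 0.015 0.004]
```

View pics/c2c.png

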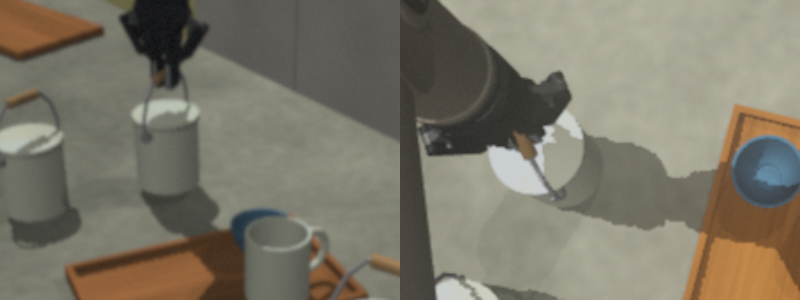

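C hangs off the worktop by its handle, but the readings disagree (4.2, then 2.3 N). I'll take more before deciding.

play_rows(increments="0 0 0 0; 0 0 0 0; 0 0 0 0")

```text
time: 11.95
eef_pos: [0.6188, 0.2207, 0.1592]
eef_rot: [0.693, -0.146, 0.691, 0.147]
contact_force: [-0.1, 0.3, -2.6]
grip_width: 0.0121
```

Run:
```python
from go import *
f=[]
for i in range(8):
    capture("side"); s=sense(); f.append(s["contact_force"][2])
print(np.round(f,2),np.mean(f), s["tau"])
```

```text
[-2.69 -2.85 -3.68 -2.97 -2.26 -2.96 -1.9  -2.37] -2.711144336919424 [ 1.29979559e-03 -5.07245386e+01  1.93654776e+00 -2.38124818e+01
  1.27989882e-03 -1.52009114e-02  1.67133703e-05]
```

The mean of eight readings is 2.71 N, so C is empty. Putting it back; A should be the full one.

play_rows(increments="0.4 0 0 0; 0.8 0 0 0; 1.1 0 0 0; 1.4 0 0 0; 1.5 0 0 0; 1.5 0 0 0; 1.5 0 0 0")

```text
time: 13.22
eef_pos: [0.619, 0.2207, 0.1443]
eef_rot: [0.693, -0.146, 0.69, 0.147]
contact_force: [-0.1, -0.2, -1.5]
grip_width: 0.0119
```

play_rows(increments="0 0 0 0; 0 0 0 0; 0 0 0 0; 0 0 0 0; -2 0 0 0; -5 0 0 0; -9 0 0 0; -11.5 0 0 0; -11.5 0 0 0", gripper=4.5)

```text
time: 14.35
eef_pos: [0.62, 0.2209, 0.2621]
eef_rot: [0.695, -0.146, 0.688, 0.147]
contact_force: [-0.5, -0.1, -0.7]
grip_width: 0.0448
```

Run:
```python
from go import *
rel([.555,-.2807,.255],.384)
print(sense()["joint_positions"])
```

```text
shift cm [  0.46 -43.2  -26.31] turn -1.537 j7 1.671 pos [0.62   0.2209 0.2621]
[-0.45519108  0.52669916  0.15181671  1.12560121 -0.07730298  1.48501646
  1.6710392 ]
```

play_rows(increments="0.4 -4.3 -2.6 0.16; 0.4 -8.6 -5.2 0.32; 0.4 -13 -7.9 0.48; 0.4 -17.3 -10.5 0.64; 0.4 -21.6 -13.1 0.8; 0.4 -25.9 -15.8 0.96; 0.4 -30.2 -18.4 1.12; 0.4 -34.5 -21 1.28; 0.4 -38.9 -23.7 1.44; 0.4 -43.2 -26.3 1.6")

```text
time: 15.6
eef_pos: [0.554, -0.2818, 0.2536]
eef_rot: [0.587, 0.398, 0.585, -0.393]
contact_force: [0.7, -0.4, -0.1]
grip_width: 0.0448
```

```bash
python3 - <<'E'
from go import *
rel([.555,-.2807,.24],.384); print(np.round(sense()["joint_positions"],2), sense()["contact_force"])
E
python3 look.py c3
```

```text
shift cm [ 1.36  0.13 -0.06] turn -0.001 j7 1.033 pos [ 0.554  -0.2818  0.2536]
[ 0.07  0.49  0.6   1.28 -0.28  1.45  1.03] [ 0.66818719 -0.42744413 -0.07064195]
15.7 [ 0.5502 -0.2892  0.2536] [-0.49 -0.53 -0.64] 0.0453537013563977 [ 0.015  0.014 -0.023]
```

View pics/top_c3.png

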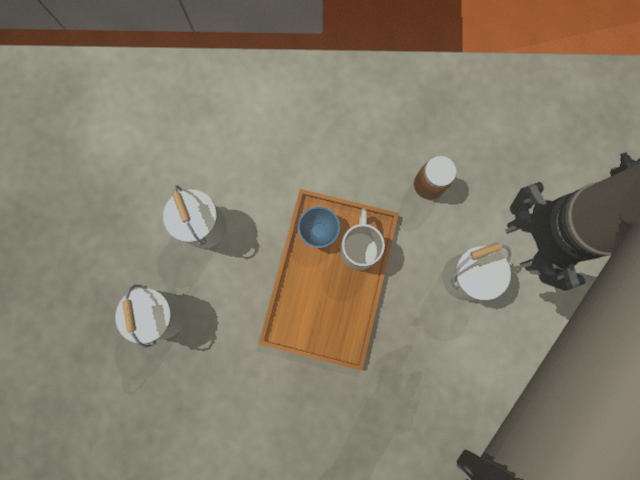

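View pics/side_c3.png

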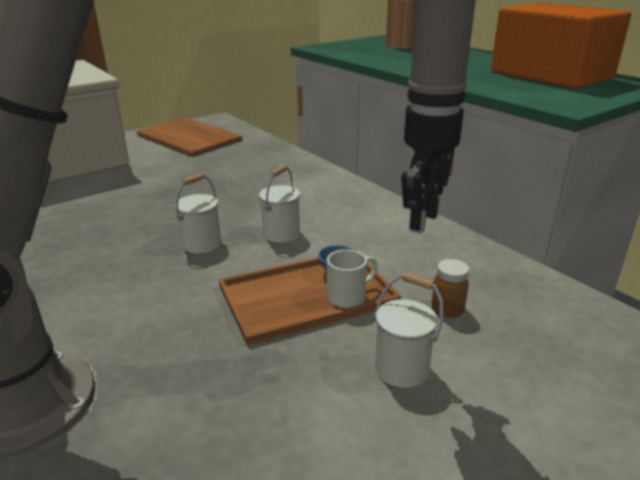

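B (lid at (143,316)) and C (190,216) stand at their original spots with their bails nearly upright. A's bail is unchanged, with its grip at (486,251).

Run:
```python
from go import *
print(np.round(rot(sense()),3))
rel([.555,-.2807,.1569-.0187],.384)
rel([.5239,-.292,.163-.0187],.384)
```

```text
[[ 0.003  0.931  0.365]
 [-0.002  0.365 -0.931]
 [-1.     0.002  0.003]]
shift cm [11.54  0.74 -0.65] turn -0.01 j7 1.034 pos [ 0.5502 -0.2892  0.2536]
shift cm [10.92 -2.57 -0.73] turn -0.01 j7 1.034 pos [ 0.5502 -0.2892  0.2536]
```

Push along tool −y here.

play_rows(increments="5 0.7 -0.65 0; 9.5 0.7 -0.65 0; 11.5 0.7 -0.65 0; 11.5 0.7 -0.65 0; 11.4 -0.3 -0.7 0; 11.2 -1.2 -0.7 0; 11 -2.2 -0.7 0; 10.9 -3.2 -0.7 0; 10.9 -4 -0.7 0; 10.9 -4 -0.7 0")

```text
time: 16.95
eef_pos: [0.5096, -0.2982, 0.1445]
eef_rot: [0.585, 0.399, 0.583, -0.399]
contact_force: [0.4, -1.0, 0.2]
grip_width: 0.0456
```

Run:
```python
from go import *
rel([.5239,-.292,.163-.0187],.384)
```

```text
shift cm [ 0.02  1.56 -0.05] turn -0.012 j7 1.11 pos [ 0.5096 -0.2982  0.1445]
```

play_rows(increments="0 0.8 0 0; 0 1.5 0 0; 0 1.5 0 0")

```text
time: 17.32
eef_pos: [0.5249, -0.2915, 0.1442]
eef_rot: [0.585, 0.398, 0.583, -0.398]
contact_force: [0.4, -0.0, 0.5]
grip_width: 0.045
```

play_rows(increments="0 0 0 0; 0 0 0 0; 0 0 0 0; 0 0 0 0; 0 0 0 0; 0 0 0 0", gripper=0.5)

```text
time: 18.08
eef_pos: [0.5249, -0.2914, 0.1442]
eef_rot: [0.585, 0.398, 0.583, -0.398]
contact_force: [-0.3, 1.0, 0.6]
grip_width: 0.012
```

play_rows(increments="-0.3 0 0 0; -0.6 0 0 0; -0.9 0 0 0; -1.2 0 0 0; -1.5 0 0 0; -1.5 0 0 0; -1.5 0 0 0; -1.5 0 0 0; -1.5 0 0 0")

```text
time: 19.2
eef_pos: [0.5248, -0.2914, 0.1591]
eef_rot: [0.585, 0.398, 0.584, -0.398]
contact_force: [0.1, 1.0, -7.7]
grip_width: 0.0122
```

```bash
python3 - <<'E'
from go import *
f=[]
for i in range(5):
    capture("side"); s=sense(); f.append(s["contact_force"][2])
print(np.round(f,2),np.mean(f))
E
python3 look.py a2
python3 - <<'E'
import cv2,numpy as np
a=cv2.imread("pics/side_a2.png")[220:400,310:550];b=cv2.imread("pics/top_a2.png")[190:360,370:597]
cv2.imwrite("pics/a2c.png",np.hstack([cv2.resize(a,(400,300)),cv2.resize(b,(400,300))]))
E
```

```text
[-6.99 -6.91 -6.79 -7.15 -7.54] -7.074958561100861
19.55 [ 0.5248 -0.2914  0.1592] [-0.28  0.13 -7.12] 0.011828989391442704 [-0.037 -0.005  0.008]
```

View pics/a2c.png

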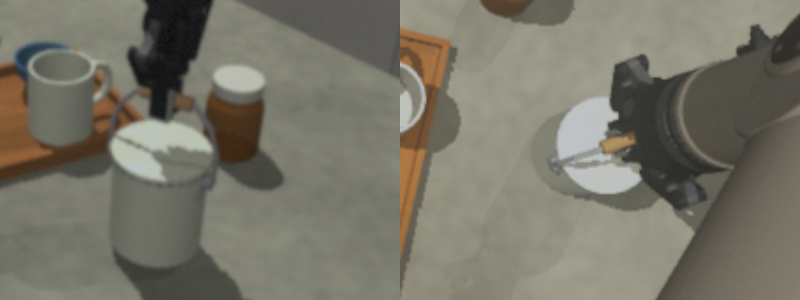

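A reads 7.1 N hanging clear of the worktop, so A is the full one.

Run:
```python
from go import *
c=capture("top"); print("mug",plane(c,(363,248),.093),"bowl",plane(c,(319,228),.053))
rel([.443,-.25,.21]); rel([.443,-.0115,.21]); rel([.443,-.0115,.1525])
```

```text
mug [ 0.56569608 -0.08583874  0.093     ] bowl [ 0.60770745 -0.00671486  0.053     ]
shift cm [-5.1  -6.09 -6.84] turn 0 j7 1.085 pos [ 0.5248 -0.2914  0.1592]
shift cm [ -5.13   2.65 -29.03] turn 0 j7 1.085 pos [ 0.5248 -0.2914  0.1592]
shift cm [  0.62   2.64 -29.04] turn 0 j7 1.085 pos [ 0.5248 -0.2914  0.1592]
```

play_rows(increments="-0.5 0 0 0; -1.2 0 0 0; -2 0 0 0; -2.9 0 0 0; -3.8 0 0 0; -4.6 -0 0 0; -5.1 -0 0 0; -5.1 0 0 0; -5.1 0 0 0")

```text
time: 20.72
eef_pos: [0.5244, -0.2911, 0.2098]
eef_rot: [0.585, 0.398, 0.584, -0.398]
contact_force: [0.4, 0.9, -7.5]
grip_width: 0.0121
```

play_rows(increments="0 -0.3 -0.3 0; 0 -0.8 -0.9 0; 0 -1.5 -1.7 0; 0 -2.4 -2.7 0; 0 -3.4 -3.8 0; 0 -4.4 -4.9 0; 0 -5.2 -5.9 0; 0 -5.8 -6.5 0; 0 -6.1 -6.8 0; 0 -6.1 -6.8 0")

```text
time: 21.98
eef_pos: [0.4428, -0.2502, 0.2098]
eef_rot: [0.585, 0.398, 0.584, -0.398]
contact_force: [0.4, 0.8, -7.7]
grip_width: 0.0124
```

```bash
python3 look.py a3; python3 -c "
from go import *
rel([.443,-.0115,.21])"
```

```text
22.07 [ 0.4433 -0.2505  0.2097] [-0.07 -0.33 -7.53] 0.012043738614372168 [-0.026 -0.074  0.013]
shift cm [ -0.06   8.73 -22.25] turn 0 j7 1.014 pos [ 0.4433 -0.2505  0.2097]
```

View pics/side_a3.png

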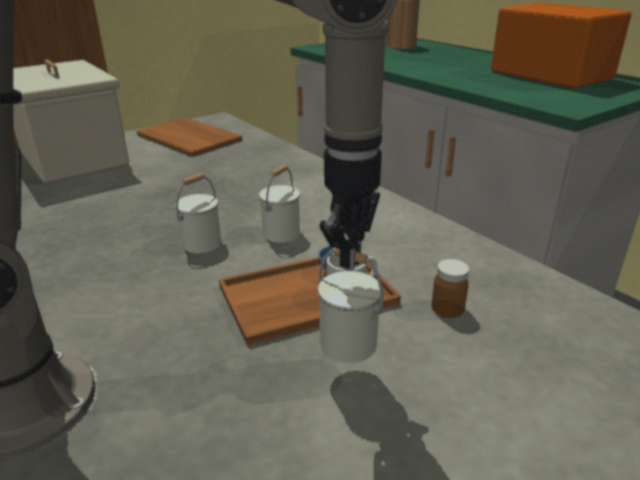

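A hangs upright at (350,320), with its bottom about 65 mm up. Moving it over the tray.

play_rows(increments="0 0.1 -0.3 0; 0 0.4 -1 0; 0 0.8 -2 0; 0 1.3 -3.3 0; 0 1.9 -4.8 0; 0 2.5 -6.4 0; 0 3.1 -8 0; 0 3.8 -9.6 0; 0 4.4 -11.2 0; 0 5 -12.8 0")

```text
time: 23.32
eef_pos: [0.4427, -0.1114, 0.2096]
eef_rot: [0.586, 0.398, 0.584, -0.397]
contact_force: [0.2, 0.6, -8.0]
grip_width: 0.0118
```

play_rows(increments="0 0.5 -1.4 0; 0 1.1 -2.8 0; 0 1.7 -4.2 0; 0 2.2 -5.6 0; 0 2.6 -6.8 0; 0 3 -7.8 0; 0 3.3 -8.6 0; 0 3.5 -9.1 0; 0 3.6 -9.3 0; 0 3.6 -9.3 0")

```text
time: 24.58
eef_pos: [0.4421, -0.0119, 0.2095]
eef_rot: [0.586, 0.398, 0.584, -0.398]
contact_force: [-0.4, -0.5, -7.0]
grip_width: 0.0124
```

```bash
python3 look.py a4; python3 -c "
from go import *
rel([.443,-.0115,.152])"
```

```text
24.68 [ 0.4421 -0.0122  0.2096] [ 0.51  0.01 -8.1 ] 0.012090920787630062 [ 0.014 -0.038 -0.02 ]
shift cm [ 5.76  0.1  -0.05] turn 0 j7 0.415 pos [ 0.4421 -0.0122  0.2096]
```

View pics/side_a4.png

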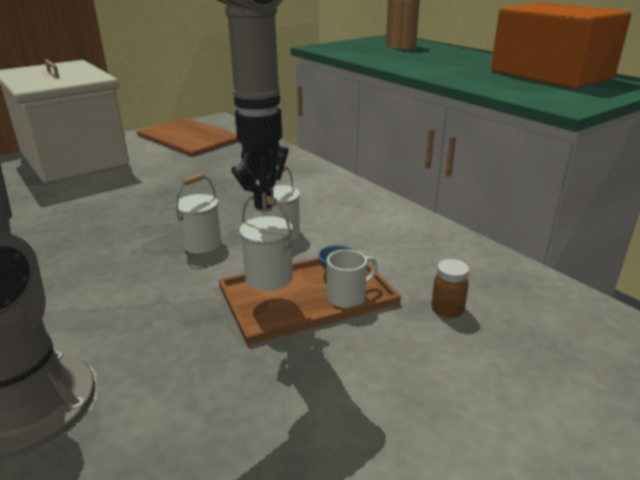

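View pics/top_a4.png

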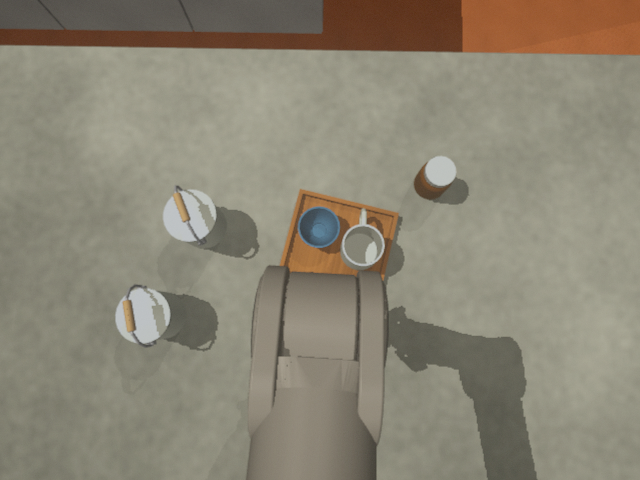

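A hangs upright over the near half. Lowering it, with the last centimetre slow.

play_rows(increments="0.5 0.1 0 0; 1.2 0.1 0 0; 2 0.1 0 0; 2.8 0.1 0 0; 3.6 0.1 0 0; 4.2 0.1 0 0; 4.6 0.1 0 0; 4.9 0.1 0 0; 5 0.1 0 0; 5 0.1 0 0")

```text
time: 25.92
eef_pos: [0.4432, -0.0119, 0.1597]
eef_rot: [0.586, 0.398, 0.583, -0.398]
contact_force: [-0.5, 0.6, -7.9]
grip_width: 0.0123
```

play_rows(increments="0.1 0 0 0; 0.2 0 0 0; 0.3 0 0 0; 0.4 0 0 0; 0.5 0 0 0; 0.55 0 0 0; 0.6 0 0 0; 0.65 0 0 0; 0.65 0 0 0")

```text
time: 27.05
eef_pos: [0.4432, -0.012, 0.1531]
eef_rot: [0.586, 0.398, 0.583, -0.398]
contact_force: [0.5, -0.3, -7.4]
grip_width: 0.0122
```

play_rows(increments="0.05 0 0 0; 0.1 0 0 0; 0.1 0 0 0; 0.15 0 0 0; 0.15 0 0 0; 0.15 0 0 0")

```text
time: 27.8
eef_pos: [0.4435, -0.0118, 0.1521]
eef_rot: [0.586, 0.398, 0.583, -0.398]
contact_force: [-1.7, 0.3, 0.2]
grip_width: 0.0125
```

The wrist load fell to zero, so A rests on the tray. Releasing.

play_rows(increments="0 0 0 0; 0 0 0 0; 0 0 0 0; 0 0 0 0; 0 0 0 0", gripper=4.5)

```text
time: 28.42
eef_pos: [0.4436, -0.0119, 0.1522]
eef_rot: [0.586, 0.398, 0.583, -0.397]
contact_force: [0.5, -0.9, -0.3]
grip_width: 0.0453
```

play_rows(increments="-1.5 0 0 0; -3.5 0 0 0; -6 0 0 0; -9 0 0 0; -12 0 0 0; -12 0 0 0; -12 0 0 0")

```text
time: 29.3
eef_pos: [0.4428, -0.0117, 0.2721]
eef_rot: [0.586, 0.398, 0.583, -0.397]
contact_force: [0.0, 0.1, -0.6]
grip_width: 0.0454
```

```bash
python3 -c "
from go import *
rel([.40,-.36,.27])"
```

```text
shift cm [  0.22 -16.75  30.83] turn 0 j7 0.395 pos [ 0.4428 -0.0117  0.2721]
```

Moving aside so the top camera can see it.

play_rows(increments="0 -2 3.8 0; 0 -4 7.7 0; 0 -6.3 11.5 0; 0 -8.4 15.4 0; 0 -10.5 19.3 0; 0 -12.5 23 0; 0 -14.7 27 0; 0 -16.7 30.8 0; 0 -16.7 30.8 0; 0 -16.7 30.8 0")

```text
time: 30.55
eef_pos: [0.4002, -0.3585, 0.271]
eef_rot: [0.585, 0.399, 0.584, -0.397]
contact_force: [0.1, 0.4, -0.1]
grip_width: 0.045
```

```bash
python3 look.py f
python3 - <<'E'
from m import *
c=capture("top")
for a,ce,r,p in lids(c["image"]):
    cc,rad=cv2.minEnclosingCircle(p)
    for z in (.111,.119): 
        X=plane(c,cc,z); print("lid",a,np.round(cc,1),round(rad,1),np.round(X,4))
E
```

```text
30.65 [ 0.401  -0.3577  0.2716] [0.67 0.42 0.2 ] 0.04534583575172837 [ 0.003  0.033 -0.003]
lid 682 [440.6 170. ] 14.9 [ 0.7057 -0.2218  0.111 ]
lid 682 [440.6 170. ] 14.9 [ 0.7032 -0.2197  0.119 ]
lid 1573 [188.7 214.3] 26.7 [0.6177 0.2224 0.111 ]
lid 1573 [188.7 214.3] 26.7 [0.6161 0.22   0.119 ]
lid 1589 [141.8 315. ] 27.9 [0.4414 0.2925 0.111 ]
lid 1589 [141.8 315. ] 27.9 [0.4415 0.2895 0.119 ]
lid 1049 [320.3 314.8] 26.9 [ 0.447 -0.012  0.111]
lid 1049 [320.3 314.8] 26.9 [ 0.447 -0.012  0.119]
lid 621 [322.5 329. ] 23.8 [ 0.4232 -0.0161  0.111 ]
lid 621 [322.5 329. ] 23.8 [ 0.4235 -0.0161  0.119 ]
```

View pics/top_f.png

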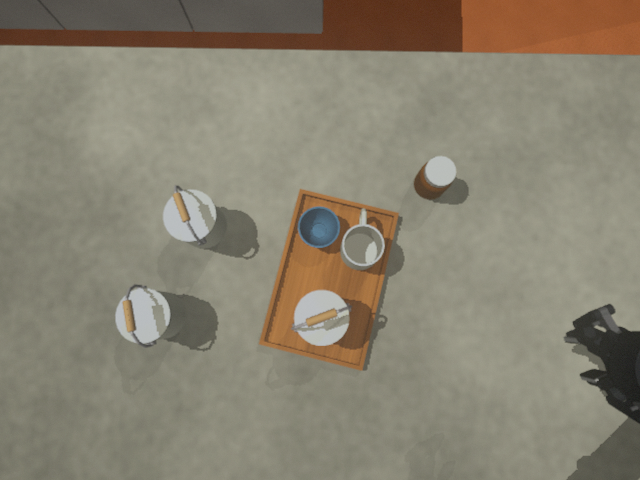

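View pics/side_f.png

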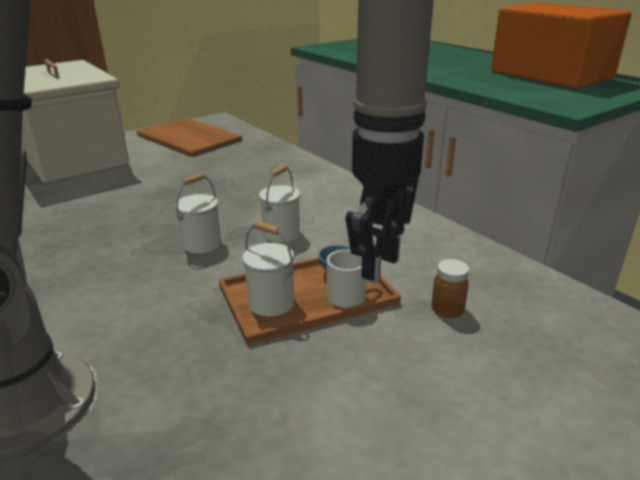

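A stands upright on the tray's near half, with its lid centre at (321,318) in the top view, and its bail is upright. B, C, the jar, mug and bowl are in place, and the arm is clear. Handing in.

play_rows(increments="0 0 0 0; 0 0 0 0")

```text
time: 30.95
eef_pos: [0.4016, -0.3569, 0.2719]
eef_rot: [0.586, 0.398, 0.585, -0.396]
contact_force: [0.5, -0.3, -0.8]
grip_width: 0.0452
```

```bash
python3 -c "
from rig import *
print(sign_off())"
```

```text
the job is handed in; nothing more can be done
None
```

Caddy A is the full one, and it now stands upright on the free half of the tea tray. The job was handed in at about 31 s of the 72 s allowed, and `sign_off()` gives no verdict.

**Hefting:** I lifted each caddy about 15 mm by its handle, after standing the handle upright. B read about 2.6 N, C 2.7 N and A 7.1 N, so B and C are empty. C's first two readings disagreed (4.2 and 2.3 N), so I averaged eight more before deciding.

**Placing:** I carried A by its handle with its bottom about 65 mm up, lowered it slowly until the wrist load fell to zero, then let go and moved the arm clear.

**Last checks:**
- **Caddy A:** it looks flat and upright in both views. It was let go at about (0.443, -0.012), and my estimate of the middle of the free half is (0.443, -0.011). Its handle and shadow split the lid outline in the last picture, so that picture gave no clean centre for A.
- **Caddies B and C:** both stand upright, with their lids within about 2 mm of where they started.
- **Mug, bowl and jar:** the jar lid measured where it was, and the mug and bowl look unmoved; I did not re-measure those two.

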